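# Let the white-faced phone out of its ratchet clamp

## Task

The white-faced phone is finished: open the ratchet clamp that holds it. Flick that clamp's red pawl over, off the ratchet wheel, so that it stays off; then ease the crank slowly back (counterclockwise seen from above), a quarter turn to its stop, so that the jaw stands fully open, and let go. Leave the phone lying on its pad and do not touch the other clamp, which holds the phone with the black screen.

Things in the scene. Friction and masses are not known exactly. Their poses are not given: they have to be found in the camera images.
- white_clamp: the ratchet clamp to open, holding the white-faced phone: grey plate 226 x 140 x 10 mm fixed on the bench. Origin on the bench, 5 mm to -x of the plate's centre; x runs from the phone end (nearer the robot) to the crank end, z up. In its frame, mm: upright drum axis x 55, y 0; ratchet wheel top 35 up, blue drum (radius 17) on it to 53 up; pawl pivot x 22, y 30; jaws 27 high.
- white_tab (a point): centre of the upright red finger tab on that clamp's pawl: 9 mm thick along its swing, 14 mm wide, from 28 to 58 mm above the bench (this point is 46 up). It is 44 mm from the pawl's pivot; in the clamp's frame it swings from x 41, y 70 mm (on the wheel) to x 3, y 70 (off), an arc bulging 4 mm to +y.
- white_knob (a point): centre of that clamp's crank knob, 80 mm above the bench: an upright black cylinder, 17 mm in diameter, from 60 to 97 mm up, spinning freely on its pin, so a grip need not turn with it. It is 55 mm from the drum's axis (crank arm's top 59 mm up); in the clamp's frame it goes from x 16, y -39 mm (wound) round through y -55 to x 94, y -39 (fully back).
- white_clamp_pawl (a joint): pawl angle (rad) about the vertical: 0 on the ratchet wheel (start), 0.9 fully off. An over-centre spring snaps it to the nearer end (dead centre 0.45) and holds it there. Pushing the tab towards the clamp's -x takes it off; that needs about 1.5 N.
- white_clamp_drum (a joint): drum and crank angle (rad): 0 wound, jaw at the phone; grows counterclockwise from above to 1.57 at the stop, jaw back 26 mm. With the pawl on the wheel it cannot turn back beyond about 0.1. Drag holds it where it is left; turning takes about 2.5 N at the knob. Easing: always slower than 3.5 rad/s (190 mm/s at the knob).
- black_clamp: the other ratchet clamp, alike in shape, axes and origin but holding the phone with the black screen and yellow edge; not to be touched. One clamp stands left of the soldering iron stand, the other right of it; a tall microscope stands farther left (about x 0.45 to 0.75, y 0.28 to 0.62 m), so come to the clamps past its front, not across it.
- white_phone: the white-faced phone, 136 x 66 x 6 mm, lying loose between the jaws of the clamp to open, its underside 12 mm above the bench; origin: centre of its underside. It is not handled.

How it is judged (in metres and radians):
On the way:
1. the white phone's clamp has its pawl off the wheel while the drum is still wound (value of joint white_clamp_pawl above 0.7 rad and value of joint white_clamp_drum below 0.2 rad), for 0.2 s.
At the end, for the whole second after the job is handed in: the pawl of the white phone's clamp stands off the wheel (above 0.7 rad), its drum is at rest and turned back to within 0.22 rad (12 degrees) of the stop, and the white phone still lies on its pad within 15 mm of where it was (value of joint white_clamp_pawl above 0.7 rad and value of joint white_clamp_drum above 1.35 rad and velocity of joint white_clamp_drum below 0.1 rad/s and z of white_phone in the frame of white_clamp between 0.006 and 0.018 m and distance of white_phone from where it was at the start of the episode below 0.015 m); the robot touches nothing.
It fails at once if the other clamp was touched (contact force between any of the arm, the fingers and black_clamp above 1 N).
It fails at once if the drum was turned back faster than 3.5 rad/s instead of being eased (velocity of joint white_clamp_drum above 3.5 rad/s).
It also fails if it takes over 48 s, if anything falls off the work surface, if the arm or the gripper's body presses on something with over 40 N, if the wrist force passes 120 N, or if a joint passes its speed limit or range.

## Robot

A 6-joint arm with a two-finger parallel gripper is mounted at the origin on a cart in front of the work surface, level with it; the furniture and walls round the work are solid. World frame = base frame: x ahead of the robot, y to its left, z up, the work surface at z = 0. Lengths are in mm, angles in rad, forces in N, time in s.
With the tool pointing down it reaches from about 425 to 950 mm from the base axis. Payload 3.5 kg.
Tool frame: the origin (TCP) lies midway between the tips of the shut fingers; the grasp point (between the pads) lies 19 mm behind it; z points along the fingers, y is the line along which they close (so a half turn about z gives the same grasp; the last joint's range is limited). The gripper opens to 85 mm and grips with 20 to 120 N. Pads are 22 mm wide; open, the fingers measure 114 mm over their backs; the gripper's body (76 mm by 85 mm) begins 54 mm behind the grasp point. The pads swing forward as they close: fully open they stand 13 mm farther back than shut.
Start: joints at [-1.491, 0.286, 1.577, -0, 1.279, -0.15], TCP at [153.779, -657.235, 231.325] pointing down, gripper open.
Joint ranges: [-2.77, 2.77], [-0.9, 2.22], [0.21, 2.48], [-1.53, 4.67], [0.24, 2.81], [-2.84, 2.84]. Speed limits (rad/s): [2.79, 2.79, 3.14, 3.14, 3.14, 3.14].

## Interface

Orientations are given as [roll, pitch, yaw] about the fixed x, y, z axes, in that order (R = Rz(yaw) Ry(pitch) Rx(roll)).
In Python, from cell import robot, vision, spotter gives the robot as it stands.
- The arm moves only by the tool drive_tool, never from a script. Its argument "steps" is a list that holds one entry, the list of rows, each a list of 5 numbers: the shift along the world's x, y, z in mm, then the turn about the world's z in degrees, then the opening, from 0 (shut) to 1 (fully open). In form: [[[tx, ty, tz, twist, gripper], ...]]. A call has 1 to 20 rows; each row is the pose to reach, as a shift and turn from the pose commanded when the call began; what a row does not reach only later rows make up. A row lasts 1/12 s, in which the tool goes at most 41.7 mm and 7.16 degrees, less where a joint would pass 70% of its speed; a pose out of reach is approached as far as the arm can. A call with a gripper value outside its range is refused whole. The fingers move at their own pace and stop on an object; "squeeze" is the grip in N (left out, the last holds). Time passes only in rows, so rows that repeat a pose let the fingers close. It gives the time, the measured TCP pose, the force, the opening and the grip force at its end, in the units of the state.
- robot.observe(): the state, without advancing time (a new reading comes with each control period).
- vision.camera(name): name is "scene" or "top" or "wrist"; returns a dict with "color" (420x560x3 uint8, blue, green, red), "camera_matrix" (3x3 intrinsics, pixels), "R" (3x3) and "t" (3): a world point X has camera coordinates R X + t. Camera axes: x right, y down, z forward; pixel columns grow to the right and rows downward; lengths in mm; the calibration is good to about 2 mm. A picture is of the moment at which its call begins. There is no depth.
- robot.close_job(): hands the job in; it is judged then, once.
Trained networks look in the newest picture that a camera, given by its name, has taken for a name from the list of things; names that differ only in an ending like _2 or _b are one class to them, and where a whole thing is asked for, a point or a joint stands for the part that bears it (a point fixed in the world has none). Each returns a list of dicts, best first, with "p" (0 to 1); they miss things now and then, are a little off and sometimes report something else, mostly with a low value. They report only what shows in the picture. A call takes as long as a camera call.
- spotter.silhouettes(camera, target): "mask" (420x560 bool, what is visible of it) and "extent" ([centre column, centre row, width, height] in pixels, round what is visible of it).
- spotter.landmark_of(camera, target): "point" ([row, column] in pixels: a listed point, or the origin of a listed thing).
The state is a dict: "t": time; "qpos": joint angles; "dq": joint speeds; "joint_efforts": joint torques, N m; "ee_pos": TCP position; "tcp_rot": TCP orientation; "contact_force": force on the tool from outside, world axes, zero at the start; "wrist_torque": the same for the moment, N m; "opening": opening from 0.0 (shut) to 1.0 (fully open); "grasp_force": force on a finger pad.
Only numpy, scipy, OpenCV 4.12 (cv2) and the standard library are available. Lean on these libraries where they do the work, as an engineer would, in place of code of your own. Each camera call takes 0.05 s, during which the arm holds its last target. There are 200 camera calls.

## Working session

There is one attempt and no reset: what is moved stays moved. The work goes in short steps, Python scripts to look and compute and a tool call to move; the robot and the scene stay as the last step left them, time stands still between calls to the robot, and variables do not carry over. Pictures are saved under pics/ and viewed, at most 10 in all, crops included, and the job is handed in when it is done.

Besides the shell and the picture viewer there is one more tool, called after "Request:" as name(argument=value, ...) on one line, values as JSON. drive_tool: Moves the arm, as the interface text tells. Its arguments: {"type":"object","properties":{"steps":{"type":"array","items":{"type":"array","items":{"type":"array","items":{"type":"number"}}}},"squeeze":{"type":"number"}},"required":["steps"]}

```bash
mkdir -p pics; cat > h.py <<'E'
from cell import robot, vision, spotter
import numpy as np, cv2
def ray(c,row,col,z):
    K,R,t=[np.array(c[k],float) for k in("camera_matrix","R","t")]
    d=R.T@np.linalg.solve(K,[col,row,1]); o=-R.T@t
    return o+d*(z-o[2])/d[2]
E
python3 - <<'E'
from h import *
for n in("scene","top"):
    c=vision.camera(n); cv2.imwrite(f"pics/{n}0.png",c["color"])
    for g,z in(("white_clamp",0),("white_tab",46),("white_knob",80),("white_phone",12),("black_clamp",0)):
        for d in spotter.landmark_of(n,g)[:3]:
            print(n,g,round(d["p"],2),np.round(d["point"]),np.round(ray(c,*d["point"],z)))
s=robot.observe();print(s["t"],s["ee_pos"],s["tcp_rot"],s["opening"])
E
```

```text
scene white_clamp 0.92 [270. 205.] [505. 133.   0.]
scene white_tab 0.59 [258. 164.] [553. 206.  46.]
scene white_tab 0.52 [272. 204.] [449. 172.  46.]
scene white_knob 0.6 [232. 209.] [522.  99.  80.]
scene white_phone 0.89 [282. 216.] [439. 151.  12.]
scene black_clamp 0.73 [224. 319.] [ 455. -204.    0.]
top white_clamp 0.6 [189. 203.] [507. 145.   0.]
top white_tab 0.53 [172. 167.] [535. 220.  46.]
top white_knob 0.46 [180. 212.] [514. 114.  80.]
top white_phone 0.84 [215. 200.] [444. 146.  12.]
top black_clamp 0.71 [207. 367.] [ 475. -235.    0.]
0.6 [ 153.77599663 -657.23336213  231.33398685] [3.14156989e+00 3.62054431e-05 2.29793485e-01] 1.001674063368826
```

View pics/scene0.png

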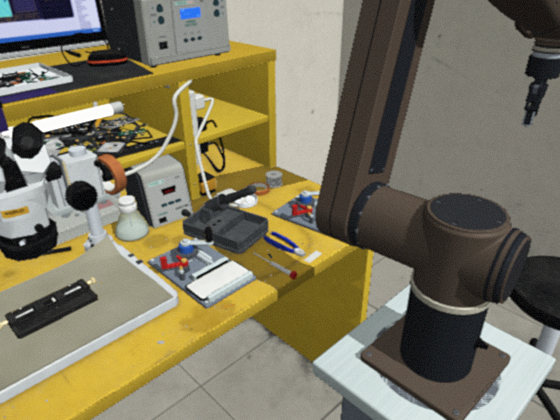

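View pics/top0.png

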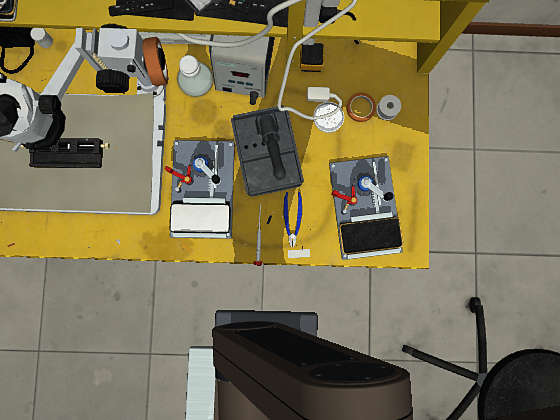

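The white-faced phone's clamp is the left one, with its plate at about cols 170–235, rows 140–238 in the top view. Its tab is near (167,170) and its knob near (214,180), and the iron stand is just to the right. I'm moving high over it for a closer look.

Request:
drive_tool(steps=[[[80, 100, 119, -5, 0.5], [150, 180, 119, -10, 0.5], [220, 240, 119, -13, 0.5], [346, 357, 119, -13, 0.5], [346, 357, 119, -13, 0.5], [346, 357, 119, -13, 0.5], [346, 357, 119, -13, 0.5], [346, 357, 119, -13, 0.5], [346, 357, 119, -13, 0.5], [346, 357, 119, -13, 0.5], [346, 357, 119, -13, 0.5], [346, 357, 119, -13, 0.5], [346, 357, 119, -13, 0.5], [346, 357, 119, -13, 0.5], [346, 357, 119, -13, 0.5]]])

```text
t: 1.85
ee_pos: [500.3, -299.5, 350.6]
tcp_rot: [3.141, -0.0, 0.005]
contact_force: [-0.2, 0.2, 0.1]
opening: 0.502
grasp_force: 0.0
```

Request:
drive_tool(steps=[[[-70, 430, -20, 0, 0], [-70, 430, -20, 0, 0], [-70, 430, -20, 0, 0], [-70, 430, -20, 0, 0], [-70, 430, -20, 0, 0], [-70, 430, -20, 0, 0], [-70, 430, -20, 0, 0], [-70, 430, -20, 0, 0], [-70, 430, -20, 0, 0], [-70, 430, -20, 0, 0], [-70, 430, -20, 0, 0], [-70, 430, -20, 0, 0], [-70, 430, -20, 0, 0], [-70, 430, -20, 0, 0]]])

```text
t: 3.02
ee_pos: [430.0, 128.3, 330.1]
tcp_rot: [3.141, 0.0, 0.001]
contact_force: [-0.0, -0.6, 0.2]
opening: -0.003
grasp_force: 0.0
```

```bash
python3 - <<'E'
from h import *
for n in("wrist","top"):
    c=vision.camera(n); cv2.imwrite(f"pics/{n}1.png",c["color"])
    for g,z in(("white_clamp",0),("white_tab",46),("white_knob",80),("white_phone",12)):
        for d in spotter.landmark_of(n,g)[:3]:
            print(n,g,round(d["p"],2),np.round(d["point"]),np.round(ray(c,*d["point"],z)))
    for g,z in(("white_phone",18),("white_clamp",10)):
      for d in spotter.silhouettes(n,g)[:1]:
        k=cv2.findContours(d["mask"].astype(np.uint8),0,1)[0]; k=max(k,key=cv2.contourArea)
        b=cv2.boxPoints(cv2.minAreaRect(k)); print(g,[np.round(ray(c,q[1],q[0],z)[:2]).tolist() for q in b])
s=robot.observe();print(s["t"],s["ee_pos"],s["tcp_rot"],s["opening"])
E
```

```text
wrist white_clamp 0.83 [109. 265.] [501. 145.   0.]
wrist white_tab 0.61 [ 77. 202.] [537. 217.  46.]
wrist white_tab 0.61 [ 92. 299.] [520. 102.  46.]
wrist white_knob 0.7 [ 97. 298.] [514. 106.  80.]
wrist white_phone 0.87 [159. 263.] [437. 148.  12.]
wrist white_phone 0.58 [ 75. 200.] [542. 226.  12.]
white_phone [[468.0, 213.0], [470.0, 79.0], [404.0, 76.0], [403.0, 215.0]]
white_clamp [[464.0, 238.0], [620.0, 225.0], [619.0, 77.0], [462.0, 74.0]]
top white_clamp 0.93 [188. 201.] [508. 150.   0.]
top white_knob 0.47 [182. 216.] [511. 106.  80.]
top white_knob 0.21 [191. 204.] [490. 130.  80.]
top white_phone 0.84 [218. 201.] [438. 143.  12.]
white_phone [[467.0, 158.0], [469.0, 81.0], [408.0, 79.0], [406.0, 155.0]]
white_clamp [[617.0, 215.0], [622.0, 77.0], [450.0, 70.0], [445.0, 206.0]]
3.7167 [429.77724701 129.80511708 330.31419825] [3.14159171e+00 9.29046911e-06 3.04231107e-03] -0.001019036238417003
```

View pics/wrist1.png

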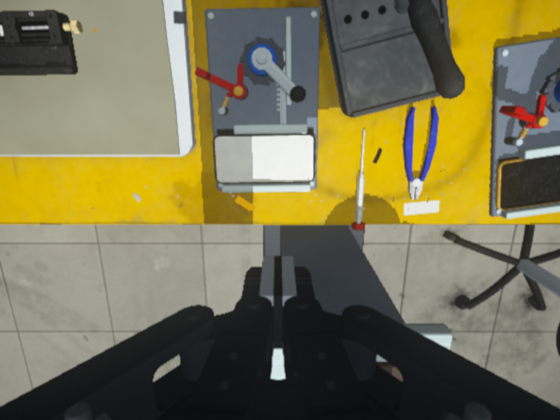

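The wrist view shows the tab at (203,75), the knob at (298,95) and the phone at (265,160). The yaw is about 0. I'll go to the +x side of the tab with the fingers shut and check from near.

Request:
drive_tool(steps=[[[40, 20, 0, 0, 0], [80, 40, 0, 0, 0], [115, 60, 0, 0, 0], [147, 81, 0, 0, 0], [147, 81, -40, 0, 0], [147, 81, -80, 0, 0], [147, 81, -120, 0, 0], [147, 81, -160, 0, 0], [147, 81, -195, 0, 0], [147, 81, -225, 0, 0], [147, 81, -230, 0, 0], [147, 81, -230, 0, 0], [147, 81, -230, 0, 0]]])

```text
t: 4.8
ee_pos: [577.8, 211.1, 101.8]
tcp_rot: [-3.141, -0.002, 0.003]
contact_force: [1.1, 0.9, 1.1]
opening: 0.001
grasp_force: 0.0
```

```bash
python3 - <<'E'
from h import *
a=[]
for n in("wrist","scene"):
    c=vision.camera(n); a.append(c["color"][:,:400] if n=="wrist" else cv2.resize(c["color"][180:330,80:280],(400,300)))
    if n=="wrist": a[0]=cv2.resize(c["color"],(400,300))
    for g,z in(("white_tab",46),("white_knob",80),("white_clamp",0)):
        for d in spotter.landmark_of(n,g)[:2]:
            print(n,g,round(d["p"],2),np.round(d["point"]),np.round(ray(c,*d["point"],z)))
    if n=="wrist": cv2.imwrite("pics/wrist2.png",np.hstack([a[0]]))
cv2.imwrite("pics/c2.png",np.hstack(a))
E
```

```text
wrist white_knob 0.58 [350. 459.] [519. 107.  80.]
wrist white_clamp 0.58 [302. 358.] [501. 145.   0.]
scene white_tab 0.6 [260. 162.] [550. 212.  46.]
scene white_tab 0.36 [271. 201.] [454. 174.  46.]
scene white_knob 0.66 [219. 320.] [ 385. -125.   80.]
scene white_knob 0.45 [231. 208.] [529.  97.  80.]
scene white_clamp 0.82 [270. 203.] [509. 135.   0.]
```

View pics/c2.png

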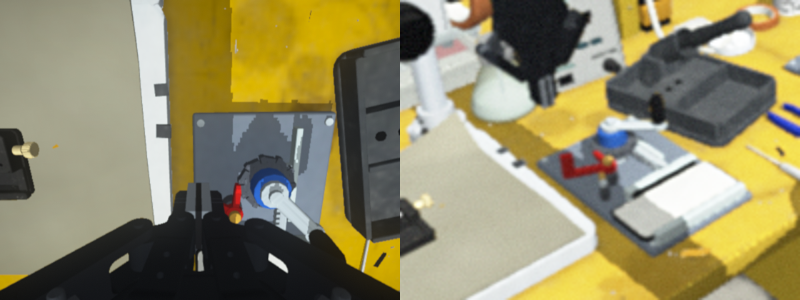

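The near view shows the clamp square to the world. The tab is just on the near side of the fingers, at about x 540, y 216. Next I lower and push towards -x.

Request:
drive_tool(steps=[[[0, 0, -25, 0, 0], [0, 0, -45, 0, 0], [0, 0, -64, 0, 0], [0, 0, -64, 0, 0], [-8, 0, -64, 0, 0], [-16, 0, -64, 0, 0], [-22, 0, -64, 0, 0], [-27, 0, -64, 0, 0], [-32, 0, -64, 0, 0], [-37, 0, -64, 0, 0], [-42, 0, -64, 0, 0], [-47, 0, -64, 0, 0], [-52, 0, -64, 0, 0], [-55, 0, -64, 0, 0], [-55, 0, -64, 0, 0]]])

```text
t: 6.45
ee_pos: [521.1, 210.7, 36.1]
tcp_rot: [3.141, 0.0, 0.003]
contact_force: [-0.4, 0.2, -0.2]
opening: -0.007
grasp_force: 0.0
```

Request:
drive_tool(steps=[[[10, 0, 0, 0, 0], [20, 0, 0, 0, 0], [20, 0, 30, 0, 0], [20, 0, 70, 0, 0], [20, -20, 110, 0, 0], [-10, -50, 140, 0, 0], [-50, -80, 160, 0, 0], [-80, -100, 180, 0, 0.5], [-100, -106, 200, 0, 0.5], [-110, -106, 200, 0, 0.5], [-110, -106, 200, 0, 0.5], [-110, -106, 200, 0, 0.5]]])

```text
t: 7.45
ee_pos: [412.9, 104.4, 237.6]
tcp_rot: [-3.141, -0.004, 0.002]
contact_force: [-0.1, 0.2, -0.9]
opening: 0.5
grasp_force: 0.0
```

```bash
python3 - <<'E'
from h import *
a=[]
for n in("wrist","scene"):
    c=vision.camera(n); a.append(cv2.resize(c["color"] if n=="wrist" else c["color"][180:330,80:280],(400,300)))
    for g,z in(("white_tab",46),("white_knob",80),("white_clamp",0)):
        for d in spotter.landmark_of(n,g)[:2]:
            print(n,g,round(d["p"],2),np.round(d["point"]),np.round(ray(c,*d["point"],z)))
cv2.imwrite("pics/c3.png",np.hstack(a))
s=robot.observe();print(s["t"],s["ee_pos"])
E
```

```text
wrist white_tab 0.65 [ 89. 157.] [503. 216.  46.]
wrist white_knob 0.71 [ 69. 274.] [517. 107.  80.]
wrist white_clamp 0.69 [ 93. 240.] [502. 144.   0.]
scene white_tab 0.78 [264. 172.] [520. 205.  46.]
scene white_knob 0.41 [232. 205.] [530. 104.  80.]
scene white_clamp 0.79 [270. 202.] [509. 136.   0.]
7.85 [411.95868414 104.95062331 235.59452486]
```

View pics/c3.png

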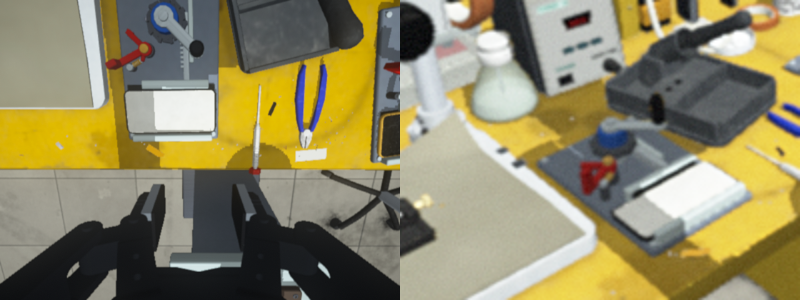

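The pawl is off: the tab now measures (503,216), which is x 3 in the clamp frame. The knob is at (517,107), so I'm going to grip it.

Request:
drive_tool(steps=[[[40, 1, 0, 0, 0.5], [80, 2, 0, 0, 0.5], [104, 2, -20, 0, 0.5], [104, 2, -60, 0, 0.5], [104, 2, -100, 0, 0.5], [104, 2, -130, 0, 0.5], [104, 2, -155, 0, 0.5], [104, 2, -170, 0, 0.5], [104, 2, -172, 0, 0.5], [104, 2, -172, 0, 0.5], [104, 2, -172, 0, 0.4], [104, 2, -172, 0, 0.3], [104, 2, -172, 0, 0.2], [104, 2, -172, 0, 0.1], [104, 2, -172, 0, 0], [104, 2, -172, 0, 0], [104, 2, -172, 0, 0]]], squeeze=30)

```text
t: 9.27
ee_pos: [517.1, 106.8, 66.1]
tcp_rot: [-3.141, -0.003, 0.003]
contact_force: [-1.8, -0.3, 6.4]
opening: 0.184
grasp_force: 29.5
```

```bash
python3 - <<'E'
import numpy as np
c=np.array([55,0]);a0=np.arctan2(-39,-39)
for k in range(0,21): 
    a=a0+1.6*k/20; print((np.round(55*np.array([np.cos(a)-np.cos(a0),np.sin(a)-np.sin(a0)]),1)).tolist(),end=" ")
E
```

```text
[0.0, 0.0] [3.2, -3.0] [6.7, -5.7] [10.4, -8.1] [14.2, -10.3] [18.2, -12.1] [22.4, -13.6] [26.6, -14.7] [30.9, -15.5] [35.3, -16.0] [39.7, -16.1] [44.1, -15.9] [48.4, -15.3] [52.7, -14.3] [57.0, -13.1] [61.0, -11.4] [65.0, -9.5] [68.8, -7.3] [72.4, -4.7] [75.8, -1.9] [78.9, 1.2]
```

Request:
drive_tool(steps=[[[0, 0, 2, 0, 0], [3, -3, 2, 0, 0], [6.5, -5.5, 2, 0, 0], [10.5, -8, 2, 0, 0], [14, -10, 2, 0, 0], [18, -12, 2, 0, 0], [22.5, -13.5, 2, 0, 0], [26.5, -14.5, 2, 0, 0], [31, -15.5, 2, 0, 0], [35, -16, 2, 0, 0], [39.5, -16, 2, 0, 0], [44, -16, 2, 0, 0]]])

```text
t: 10.27
ee_pos: [559.2, 91.2, 66.1]
tcp_rot: [-3.141, 0.003, 0.003]
contact_force: [-3.4, 5.0, 2.6]
opening: 0.18
grasp_force: 30.8
```

Request:
drive_tool(steps=[[[4.5, 0.5, 0, 0, 0], [8.5, 1.5, 0, 0, 0], [13, 3, 0, 0, 0], [17, 4.5, 0, 0, 0], [21, 6.5, 0, 0, 0], [25, 8.5, 0, 0, 0], [28.5, 11.5, 0, 0, 0], [32, 14, 0, 0, 0], [34, 16, 0, 0, 0], [35, 17.5, 0, 0, 0], [35, 17.5, 0, 0, 0], [35, 17.5, 0, 0, 0]]])

```text
t: 11.27
ee_pos: [595.0, 108.1, 66.2]
tcp_rot: [3.141, -0.001, 0.003]
contact_force: [-3.0, 0.2, 1.5]
opening: 0.187
grasp_force: 30.6
```

Request:
drive_tool(steps=[[[0, 0, 0, 0, 0.1], [0, 0, 0, 0, 0.2], [0, 0, 0, 0, 0.3], [0, 0, 0, 0, 0.4], [0, 0, 0, 0, 0.5], [0, 0, 0, 0, 0.5], [0, 0, 15, 0, 0.5], [0, 0, 35, 0, 0.5], [0, 0, 70, 0, 0.5], [0, 0, 110, 0, 0.5], [-40, 0, 150, 0, 0.5], [-80, 0, 170, 0, 0.5], [-120, 0, 170, 0, 0.5], [-160, 0, 170, 0, 0.5], [-160, 0, 170, 0, 0.5], [-160, 0, 170, 0, 0.5]]])

```text
t: 12.6
ee_pos: [432.4, 108.5, 236.6]
tcp_rot: [3.142, -0.001, 0.004]
contact_force: [-0.2, 0.3, 0.2]
opening: 0.499
grasp_force: 0.0
```

```bash
python3 - <<'E'
from h import *
a=[]
for n in("wrist","scene"):
    c=vision.camera(n); a.append(cv2.resize(c["color"] if n=="wrist" else c["color"][180:330,80:280],(400,300)))
    for g,z in(("white_tab",46),("white_knob",80),("white_clamp",0),("white_phone",12)):
        for d in spotter.landmark_of(n,g)[:2]:
            print(n,g,round(d["p"],2),np.round(d["point"]),np.round(ray(c,*d["point"],z)))
cv2.imwrite("pics/c4.png",np.hstack(a))
s=robot.observe();print(s["t"],s["ee_pos"])
E
```

```text
wrist white_tab 0.9 [110. 164.] [503. 215.  46.]
wrist white_tab 0.44 [112. 244.] [502. 140.  46.]
wrist white_clamp 0.61 [108. 243.] [506. 145.   0.]
wrist white_phone 0.57 [172. 242.] [439. 147.  12.]
scene white_tab 0.48 [270. 171.] [505. 218.  46.]
scene white_knob 0.54 [220. 190.] [598.  99.  80.]
scene white_clamp 0.96 [271. 205.] [502. 136.   0.]
scene white_phone 0.91 [280. 220.] [438. 141.  12.]
13.1 [435.22232292 108.17031249 236.00792606]
```

View pics/c4.png

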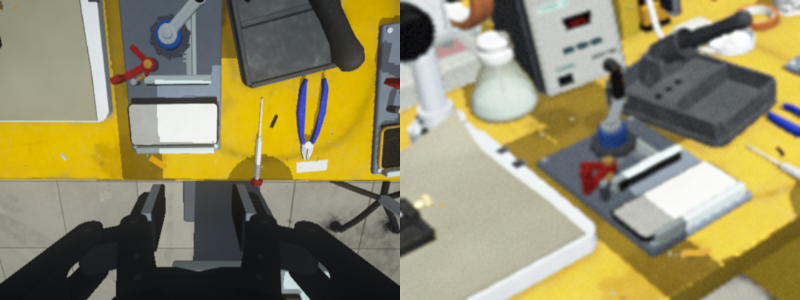

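The jaw is back from the phone. The crank moved 78 mm in x, a full quarter turn, the pawl is still off, and the phone is in place. I'm handing in.

```bash
python3 -c "
from cell import robot; print(robot.close_job())"
```

```text
the job is handed in; nothing more can be done
None
```

The white phone's clamp is open: pawl off the wheel, crank eased back about a quarter turn to its stop, phone still on its pad, black clamp not touched. The job is handed in, but no verdict came back.

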